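# Twist the strainer cup home in its filter housing

### The arm

A 6-joint arm with a two-finger parallel gripper is mounted at the origin on the work surface. World frame = base frame: x ahead of the robot, y to its left, z up, the work surface at z = 0. Lengths are in m, angles in degrees, forces in N, time in s.
With the tool pointing down it reaches from about 0.375 to 0.9 m from the base axis. Payload 3.1 kg.
Tool frame: the origin (TCP) lies midway between the tips of the shut fingers; the grasp point (between the pads) lies bot.hold_point_z behind it (bot.hold_point_z is the distance from the TCP to the grasp point, in m); z points along the fingers, y is the direction in which the jaws open and shut (so a half turn about z gives the same grasp; the last joint's range is limited). The gripper opens to 87 mm and grips with 3 to 60 N. Pads are 19 mm wide; open, the fingers measure 117 mm over their backs; the gripper's body (75 mm by 190 mm) begins 51 mm behind the grasp point.
Start: joints at [65.174, 30.224, 82.088, -0, 67.689, -10.227], TCP at [0.157, 0.605, 0.223] pointing down, gripper open.
Joint ranges: [-176.69, 176.69], [-43.24, 126.21], [12.49, 139.97], [-82, 262], [0, 151.66], [-163.58, 163.58]. Speed limits (degrees/s): [159.86, 159.86, 180, 180, 180, 180].

### API

Orientations are given as a 3x3 rotation matrix whose columns are the frame's x, y, z axes.
In Python, from rig import bot, vision, hand_in gives the robot as it stands. The module is installed in compiled form; this text tells all that it offers.
- The arm moves only by the shell command python3 -m handwheel 'ROWS'. ROWS is JSON, a list of rows, each an object of numbers: "hand": the gripper's target within -1 to 1 (fully open at 1, half-way at 0, shut at -1); "dx", "dy", "dz": the shift along the world's x, y, z in cm; "wx", "wy", "wz": the turn, a rotation vector about the world's x, y, z in rad. In form: [{"hand": .., "dx": .., "dy": .., "dz": .., "wx": .., "wy": .., "wz": ..}, ...]. A call has 1 to 10 rows; each row shifts and turns the commanded pose from where the row before left it; what a row does not reach is not made up. A row lasts 1/10 s, in which the tool goes at most 50 mm and 8.59 degrees, less where a joint would pass 70% of its speed; a pose out of reach is approached as far as the arm can. A call with a gripper value outside its range is refused whole. The fingers move at their own pace and stop on an object; the grip force is fixed at half the most. Time passes only in rows, so rows that do not move let the fingers close. It gives the time, the measured TCP pose, the force and the opening at its end, in the units of the state.
- bot.read_state(): the state, without advancing time (a new reading comes with each control period).
- vision.capture(name): name is "scene" or "top"; returns (picture, depth): 384x512x3 uint8, red, green, blue; 384x512 float32, m along the optical axis (not along the pixel's ray), 0 where there is no reading.
- vision.get_calibration(name): a dict with "fx", "fy", "cx", "cy" (pixels), "rvec" (rotation vector, rad) and "tvec" (3), from world to camera coordinates, as OpenCV has them. Camera axes: x right, y down, z forward; pixel columns grow to the right and rows downward; lengths in m; the calibration is good to about 2 mm. A picture is of the moment at which its call begins. get_calibration takes no time and is no camera call.
- hand_in(): hands the job in, once; it reports no verdict.
The state is a dict: "time_s": time; "joint_positions": joint angles; "qvel": joint speeds; "tau": joint torques, N m; "position": TCP position; "tcp_rot": TCP orientation; "force": force on the tool from outside, world axes, zero at the start; "moment": the same for the moment, N m; "opening": opening from 0.0 (shut) to 1.0 (fully open).
Only numpy, scipy, OpenCV 4.12 (cv2) and the standard library are available. Lean on these libraries where they do the work, as an engineer would, in place of code of your own. Each camera call takes 0.05 s, during which the arm holds its last target.

### The job

Fit the narrower of the two steel strainer cups into the filter housing on the bench. Start it upright in the funnel mouth with its handle bar crosswise to the housing's two ears, then work it down past the snug seal with a steady quarter turn, turning as it sinks, until it is fully home with the bar in line with the ears. Let go of it, and leave the wider strainer and the can where they stand.

Things in the scene. Friction and masses are not known exactly. Their poses are not given: they have to be found in the camera images.
- strainer: Narrower round open steel cup, 56 mm diameter, 60 mm high, lowest 8 mm bevelled to 40 mm diameter, about 0.25 kg, standing upright. A rigid handle bar crosses above the mouth: 12 mm wide, 84 to 100 mm above the underside, 42 mm free between its end posts, 24 mm of free space under it to the rim. Origin: centre of the underside; z up, x along the bar (either way round).
- housing: Fixed; base 120 mm wide; bore 61 mm inside, flat floor 12 mm above the bench; funnel on top, 48 to 60 mm high, 84 mm wide. Two ears (24x16 mm, 48 tall) on opposite sides. 4 sprung rubber pads in the bore meet the cup when its underside is ~34 mm up, then resist to the floor: 8-20 N pushed straight, less if turned (either way). Origin: underside, on the bore's axis; z up, x through both ears.
- wide_strainer: A wider strainer cup of the same make, too large for the housing: 80 mm outer diameter, 60 mm high, the same kind of handle bar 78 mm long. Origin: centre of the underside; z up, x along the bar. Bystander, leave it alone.
- can: Closed metal can, 60 mm diameter, 120 mm tall, standing upright at the far side of the work. Origin: centre of the underside. Bystander, leave it alone.
Not all that is in view belongs to the job. What is shaped like the housing but yellow is not meant.

How it is judged (in metres and radians):
On the way, in this order (a step that is already met when the one before it is completed fails the run):
1. strainer started upright in the mouth (underside 24 to 38 mm above the bore's floor, within 8 mm of the axis, tilt under 10 degrees), its bar crosswise: over 45 degrees from the ears' line (horizontal distance between strainer and housing below 0.008 m and z of strainer in the frame of housing between 0.036 and 0.05 m and angle between the x axis of strainer and the x axis of housing, either way round above 0.785 rad and angle between strainer's own z axis and vertical below 0.17 rad).
2. turning as it sinks: with its underside 4 to 22 mm above the bore's floor (within 8 mm of the axis) its bar is 17 to 70 degrees from the ears' line (horizontal distance between strainer and housing below 0.008 m and z of strainer in the frame of housing between 0.016 and 0.034 m and angle between the x axis of strainer and the x axis of housing, either way round between 0.3 and 1.22 rad).
At the end, for the whole second after the job is handed in: Narrow strainer home in the bore: underside within 3.5 mm of the floor, within 8 mm of the axis, tilt under 6 degrees, bar within 12 degrees of the line of the ears, at rest, released; wider strainer and can within 30 mm of where they stood (horizontal distance between strainer and housing below 0.008 m and z of strainer in the frame of housing below 0.0155 m and angle between the x axis of strainer and the x axis of housing, either way round below 0.21 rad and angle between strainer's own z axis and vertical below 0.1 rad and linear speed of strainer below 0.02 m/s and contact force between strainer and the fingers below 0.1 N and distance of each of wide_strainer, can from where it was at the start of the episode below 0.03 m); the robot touches nothing.
It fails at once if the wider strainer or the can is shifted more than 30 mm or tipped over (distance of any of wide_strainer, can from where it was at the start of the episode above 0.03 m or angle between any of wide_strainer, can's own z axis and vertical above 0.5 rad).
It also fails if it takes over 45 s, if anything falls off the work surface, if the arm or the gripper's body presses on something with over 40 N, if the wrist force passes 120 N, or if a joint passes its speed limit or range.

## Working session

There is one attempt and no reset: what is moved stays moved. The work goes in short steps, Python scripts to look and compute and a shell command to move; the robot and the scene stay as the last step left them, time stands still between calls to the robot, and variables do not carry over. Pictures are saved under pics/ and viewed, and the job is handed in when it is done.

```bash
mkdir -p pics
python3 - <<'E'
from rig import bot, vision
import cv2,numpy as np
s=bot.read_state();print(s['time_s'],s['position'],s['tcp_rot'],s['opening'],bot.hold_point_z)
for n in("scene","top"):
    p,d=vision.capture(n);cv2.imwrite(f"pics/{n}0.png",cv2.cvtColor(p,cv2.COLOR_RGB2BGR));np.savez(f"{n}0.npz",p=p,d=d)
    print(vision.get_calibration(n))
E
```

```text
0.0 [0.15719866 0.60414335 0.22154966] [[-9.67715309e-01  2.52044131e-01 -9.14895542e-04]
 [ 2.52045509e-01  9.67713279e-01 -2.01781269e-03]
 [ 3.76778719e-04 -2.18326354e-03 -9.99997546e-01]] 1.0032300279501214 0.0187
{'fx': 408.15072980157083, 'fy': 408.15072980157083, 'cx': 253.56814927554782, 'cy': 199.62957859857397, 'rvec': array([ 2.19170237,  1.36271211, -0.4471693 ]), 'tvec': array([-0.34227424, -0.32994989,  1.30797552])}
{'fx': 415.83425876141115, 'fy': 415.83425876141115, 'cx': 257.5275676311929, 'cy': 191.64824957094126, 'rvec': array([ 2.15803455, -2.181727  ,  0.12311548]), 'tvec': array([0.1221456 , 0.55838967, 1.12103559])}
```

View pics/scene0.png

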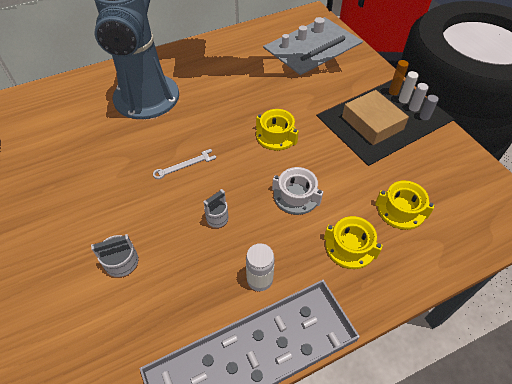

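View pics/top0.png

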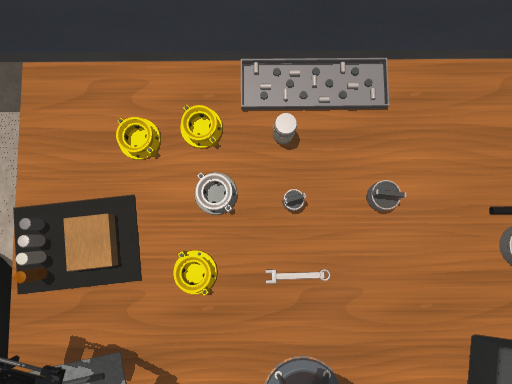

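The scene view shows the grey housing at (297,190), the narrow strainer at (216,211), the wide one at (117,257) and the can at (259,267). In the top view they are at (216,193), (294,200), (386,195) and (286,128). I'll enlarge these to measure them.

```bash
cat > h.py <<'E'
import numpy as np,cv2
from rig import bot,vision
def cal(n):
    c=vision.get_calibration(n);K=np.array([[c['fx'],0,c['cx']],[0,c['fy'],c['cy']],[0,0,1]]);R=cv2.Rodrigues(c['rvec'])[0];return K,R,np.array(c['tvec'])
def ray(n,uv,z):
    K,R,t=cal(n);d=R.T@np.linalg.inv(K)@np.array([uv[0],uv[1],1.]);o=-R.T@t
    return o+d*(z-o[2])/d[2]
def cloud(n,d):
    K,R,t=cal(n);v,u=np.mgrid[:d.shape[0],:d.shape[1]]
    p=np.stack([(u-K[0,2])/K[0,0]*d,(v-K[1,2])/K[1,1]*d,d],-1);return (p-t)@R
E
python3 - <<'E'
from h import *
for n,bx in(("top",[(185,163,60,60),(264,170,60,60)]),("scene",[(265,160,65,65),(190,180,60,60)])):
    z=np.load(n+"0.npz");ims=[cv2.resize(z['p'][y:y+h,x:x+w][...,::-1],(390,390),interpolation=cv2.INTER_CUBIC) for x,y,w,h in bx]
    cv2.imwrite(f"pics/c_{n}.png",np.hstack(ims))
z=np.load("top0.npz");P=cloud("top",z['d'])
np.set_printoptions(precision=3,suppress=True)
for nm,(u,v) in dict(h=(216,193),s=(294,200),w=(386,195),c=(286,128)).items():
    q=P[v-32:v+32,u-32:u+32].reshape(-1,3);m=(q[:,2]>.01)&(q[:,2]<.2);q=q[m];print(nm,len(q),q.min(0),q.max(0),np.median(q,0))
E
```

```text
h 1370 [0.503 0.176 0.01 ] [0.619 0.294 0.066] [0.559 0.234 0.046]
s 379 [ 0.508 -0.007  0.01 ] [0.563 0.048 0.104] [0.533 0.021 0.055]
w 847 [ 0.506 -0.268  0.01 ] [ 0.585 -0.189  0.106] [ 0.542 -0.225  0.053]
c 846 [ 0.698 -0.058  0.01 ] [0.839 0.123 0.127] [0.732 0.044 0.098]
```

View pics/c_top.png

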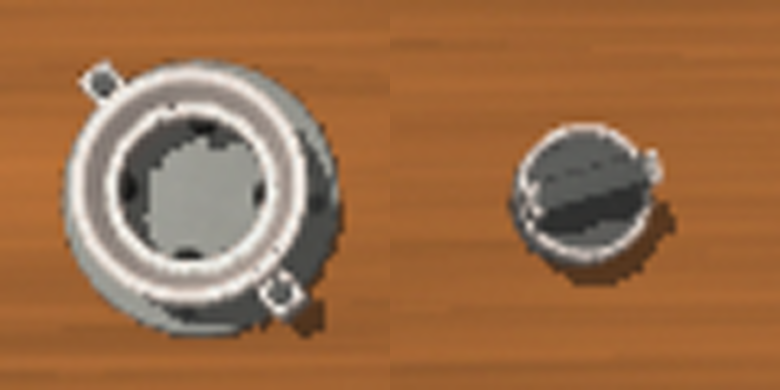

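View pics/c_scene.png

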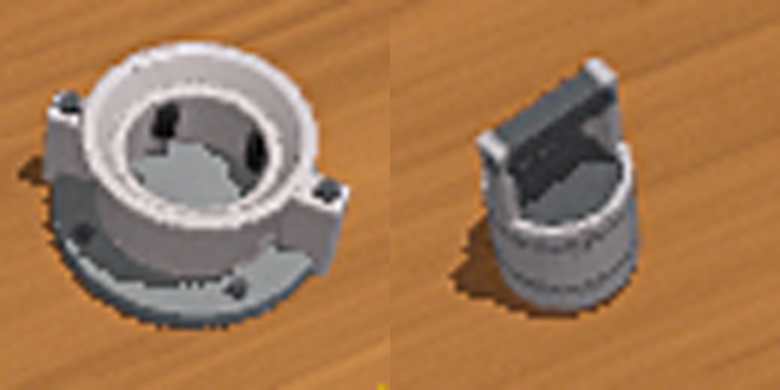

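Run:
```python
from h import *
np.set_printoptions(precision=4,suppress=True)
e1=ray("top",(200.4,175.3),.048);e2=ray("top",(227.8,207.3),.048);print("ears",e1,e2,(e1+e2)/2,np.degrees(np.arctan2(*(e1-e2)[1::-1])),np.linalg.norm(e1-e2))
print("rim c",ray("top",(213.6,191),.06), "strainer rim",ray("top",(293.6,199.6),.06))
# scene ears: crop (265,160), scale 6
f=lambda x,y,ox,oy,s:(ox+(x+.5)/s-.5,oy+(y+.5)/s-.5)
a=ray("scene",f(66,103,265,160,6),.048);b=ray("scene",f(328,190,265,160,6),.048);print("scene ears",a,b,(a+b)/2,np.degrees(np.arctan2(*(a-b)[1::-1])))
print("scene funnel",ray("scene",f(200,133,265,160,6),.06))
s=6.5
a=ray("scene",f(102,140,190,180,s),.1);b=ray("scene",f(208,72,190,180,s),.1);print("scene bar",a,b,(a+b)/2,np.degrees(np.arctan2(*(a-b)[1::-1])),np.linalg.norm(a-b))
for n in("top","scene"):
    P=cloud(n,np.load(n+"0.npz")['d'])
    for c,r,z0,z1 in(((.533,.021),.045,.085,.12),((.533,.021),.045,.03,.07),((.559,.234),.08,.052,.07)):
        q=P[(np.hypot(P[...,0]-c[0],P[...,1]-c[1])<r)&(P[...,2]>z0)&(P[...,2]<z1)]
        (cx,cy),(w,h),an=cv2.minAreaRect(q[:,:2].astype(np.float32)*1000)
        ev=np.linalg.eigh(np.cov(q[:,:2].T))[1][:,1]
        print(n,z0,len(q),q.mean(0),(q.min(0)+q.max(0))/2,"rect",cx,cy,w,h,an,"pca",np.degrees(np.arctan2(ev[1],ev[0])))
        print("  minEncl",cv2.minEnclosingCircle(q[:,:2].astype(np.float32)*1000))
```

```text
ears [0.6042 0.2717 0.048 ] [0.5159 0.1972 0.048 ] [0.5601 0.2344 0.048 ] 40.128856444003404 0.11553258861787105
rim c [0.5594 0.2345 0.06  ] strainer rim [0.5339 0.0195 0.06  ]
scene ears [0.5082 0.1955 0.048 ] [0.5981 0.2716 0.048 ] [0.5532 0.2335 0.048 ] -139.76304898060408
scene funnel [0.5558 0.2332 0.06  ]
scene bar [ 0.5359 -0.0052  0.1   ] [0.5249 0.0407 0.1   ] [0.5304 0.0178 0.1   ] -76.53269082399696 0.0471569911359997
top 0.085 104 [0.5353 0.0202 0.1   ] [0.5357 0.0203 0.0949] rect 535.7462768554688 19.751768112182617 11.989235877990723 54.068119049072266 15.475970268249512 pca 104.51368286991631
  minEncl ((537.795166015625, 20.319032669067383), 27.202381134033203)
top 0.03 253 [0.5346 0.0207 0.0535] [0.5356 0.0208 0.0494] rect 534.848876953125 21.404098510742188 54.53945541381836 52.51111602783203 15.319310188293457 pca -172.95572731911977
  minEncl ((535.6553955078125, 20.03847885131836), 28.10508155822754)
top 0.052 462 [0.5614 0.2356 0.0584] [0.5616 0.2348 0.059 ] rect 561.173583984375 234.7120819091797 95.25891876220703 95.72586059570312 88.48695373535156 pca 45.03318936020465
  minEncl ((561.687744140625, 231.5301513671875), 62.72738265991211)
scene 0.085 171 [0.5351 0.0167 0.0977] [0.5333 0.017  0.0948] rect 532.9902954101562 17.183637619018555 14.500487327575684 53.42502975463867 16.117361068725586 pca 104.65508013192611
  minEncl ((532.180419921875, 16.922096252441406), 27.152448654174805)
scene 0.03 401 [0.5422 0.0173 0.0513] [0.5362 0.0171 0.0499] rect 538.696533203125 18.376672744750977 45.214149475097656 54.46017074584961 16.111940383911133 pca 116.97911309158917
  minEncl ((533.8753662109375, 16.854970932006836), 28.273927688598633)
scene 0.052 433 [0.5496 0.2374 0.0586] [0.5557 0.2324 0.0583] rect 556.234375 232.59027099609375 96.93673706054688 98.122314453125 84.11387634277344 pca -139.9388233474811
  minEncl ((554.9056396484375, 233.422607421875), 62.28053283691406)
```

Top and scene views agree within about 4 mm:

| Item | Position (m) | Bearing |
|---|---|---|
| Housing | about (0.558, 0.234) | ears at 40° |
| Strainer | about (0.534, 0.019) | bar at 105° |

The heights (0.06 and 0.10) and sizes match the figures given. To grip across the bar, the tool y axis must point at about 14.8°, which is a turn of -60.6°.

```bash
python3 -m handwheel '[{"hand":1,"dx":1.88,"dy":-2.93,"wz":-0.053},{"hand":1,"dx":1.88,"dy":-2.93,"wz":-0.053},{"hand":1,"dx":1.88,"dy":-2.93,"wz":-0.053},{"hand":1,"dx":1.88,"dy":-2.93,"wz":-0.053},{"hand":1,"dx":1.88,"dy":-2.93,"wz":-0.053},{"hand":1,"dx":1.88,"dy":-2.93,"wz":-0.053},{"hand":1,"dx":1.88,"dy":-2.93,"wz":-0.053},{"hand":1,"dx":1.88,"dy":-2.93,"wz":-0.053},{"hand":1,"dx":1.88,"dy":-2.93,"wz":-0.053},{"hand":1,"dx":1.88,"dy":-2.93,"wz":-0.053}]'
python3 -m handwheel '[{"hand":1,"dx":1.88,"dy":-2.93,"wz":-0.053},{"hand":1,"dx":1.88,"dy":-2.93,"wz":-0.053},{"hand":1,"dx":1.88,"dy":-2.93,"wz":-0.053},{"hand":1,"dx":1.88,"dy":-2.93,"wz":-0.053},{"hand":1,"dx":1.88,"dy":-2.93,"wz":-0.053},{"hand":1,"dx":1.88,"dy":-2.93,"wz":-0.053},{"hand":1,"dx":1.88,"dy":-2.93,"wz":-0.053},{"hand":1,"dx":1.88,"dy":-2.93,"wz":-0.053},{"hand":1,"dx":1.88,"dy":-2.93,"wz":-0.053},{"hand":1,"dx":1.88,"dy":-2.93,"wz":-0.053}]'
python3 -m handwheel '[{"hand":0.2},{"hand":0.2},{"hand":0.2}]'
python3 - <<'E'
from h import *
s=bot.read_state();print(s['time_s'],s['position'],np.degrees(np.arctan2(s['tcp_rot'][1][1],s['tcp_rot'][0][1])),s['tcp_rot'],s['force'],s['opening'],s['joint_positions'])
for n in("scene","top"):
    p,d=vision.capture(n);cv2.imwrite(f"pics/{n}1.png",p[...,::-1]);np.savez(f"{n}1.npz",p=p,d=d)
E
```

```text
0.1 [0.15724933 0.60421416 0.22168435] 75.39939860702006 [[-9.67706321e-01  2.52079056e-01 -7.90685812e-04]
 [ 2.52080093e-01  9.67704760e-01 -1.76775849e-03]
 [ 3.19535532e-04 -1.90998722e-03 -9.99998125e-01]] [-0.46424182  0.61524988 -0.67669471] 1.0011442963278607 [ 6.51719335e+01  3.02723748e+01  8.21488123e+01 -1.52796796e-03
  6.76897591e+01 -1.02268662e+01]invalid input
invalid input
invalid input
```

View pics/scene1.png

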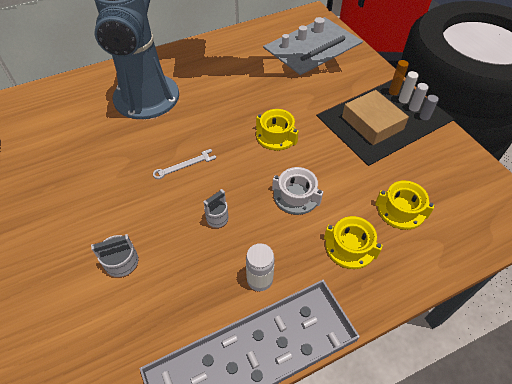

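The moves were refused and the scene is unchanged. The rows probably need every key, so I'll test that with a single row.

```bash
python3 -m handwheel '[{"hand":1,"dx":1.88,"dy":-2.93,"dz":0,"wx":0,"wy":0,"wz":-0.053}]'
```

```text
time_s: 0.3
position: [0.1752, 0.5779, 0.2223]
tcp_rot: [[-0.954, 0.301, 0.0], [0.301, 0.954, 0.003], [0.001, 0.003, -1.0]]
force: [1.5, -0.3, -0.4]
opening: 0.997
```

```bash
python3 -m handwheel '[{"hand":1,"dx":1.88,"dy":-2.93,"dz":0,"wx":0,"wy":0,"wz":-0.053},{"hand":1,"dx":1.88,"dy":-2.93,"dz":0,"wx":0,"wy":0,"wz":-0.053},{"hand":1,"dx":1.88,"dy":-2.93,"dz":0,"wx":0,"wy":0,"wz":-0.053},{"hand":1,"dx":1.88,"dy":-2.93,"dz":0,"wx":0,"wy":0,"wz":-0.053},{"hand":1,"dx":1.88,"dy":-2.93,"dz":0,"wx":0,"wy":0,"wz":-0.053},{"hand":1,"dx":1.88,"dy":-2.93,"dz":0,"wx":0,"wy":0,"wz":-0.053},{"hand":1,"dx":1.88,"dy":-2.93,"dz":0,"wx":0,"wy":0,"wz":-0.053},{"hand":1,"dx":1.88,"dy":-2.93,"dz":0,"wx":0,"wy":0,"wz":-0.053},{"hand":1,"dx":1.88,"dy":-2.93,"dz":0,"wx":0,"wy":0,"wz":-0.053},{"hand":1,"dx":1.88,"dy":-2.93,"dz":0,"wx":0,"wy":0,"wz":-0.053}]'
python3 -m handwheel '[{"hand":1,"dx":1.88,"dy":-2.93,"dz":0,"wx":0,"wy":0,"wz":-0.053},{"hand":1,"dx":1.88,"dy":-2.93,"dz":0,"wx":0,"wy":0,"wz":-0.053},{"hand":1,"dx":1.88,"dy":-2.93,"dz":0,"wx":0,"wy":0,"wz":-0.053},{"hand":1,"dx":1.88,"dy":-2.93,"dz":0,"wx":0,"wy":0,"wz":-0.053},{"hand":1,"dx":1.88,"dy":-2.93,"dz":0,"wx":0,"wy":0,"wz":-0.053},{"hand":1,"dx":1.88,"dy":-2.93,"dz":0,"wx":0,"wy":0,"wz":-0.053},{"hand":1,"dx":1.88,"dy":-2.93,"dz":0,"wx":0,"wy":0,"wz":-0.053},{"hand":1,"dx":1.88,"dy":-2.93,"dz":0,"wx":0,"wy":0,"wz":-0.053},{"hand":1,"dx":1.88,"dy":-2.93,"dz":0,"wx":0,"wy":0,"wz":-0.053}]'
python3 -m handwheel '[{"hand":0.2,"dx":0,"dy":0,"dz":0,"wx":0,"wy":0,"wz":0},{"hand":0.2,"dx":0,"dy":0,"dz":0,"wx":0,"wy":0,"wz":0},{"hand":0.2,"dx":0,"dy":0,"dz":0,"wx":0,"wy":0,"wz":0}]'
python3 - <<'E'
from h import *
s=bot.read_state();print(s['time_s'],s['position'],np.degrees(np.arctan2(s['tcp_rot'][1][1],s['tcp_rot'][0][1])),s['tcp_rot'],s['force'],s['opening'],s['joint_positions'])
for n in("scene","top"):
    p,d=vision.capture(n);cv2.imwrite(f"pics/{n}2.png",p[...,::-1]);np.savez(f"{n}2.npz",p=p,d=d)
E
```

```text
time_s: 1.3
position: [0.3649, 0.2813, 0.2226]
tcp_rot: [[-0.668, 0.745, 0.0], [0.745, 0.668, 0.0], [-0.0, 0.0, -1.0]]
force: [0.3, -0.5, 0.1]
opening: 1.001
time_s: 2.2
position: [0.534, 0.0175, 0.2225]
tcp_rot: [[-0.251, 0.968, -0.0], [0.968, 0.251, 0.0], [0.0, -0.0, -1.0]]
force: [0.5, 1.3, 1.0]
opening: 1.002
time_s: 2.5
position: [0.5324, 0.0196, 0.2222]
tcp_rot: [[-0.254, 0.967, -0.002], [0.967, 0.254, 0.001], [0.001, -0.002, -1.0]]
force: [0.2, 0.3, -0.1]
opening: 0.809
2.5 [0.53238483 0.01960342 0.22222581] 14.7123404093472 [[-2.53964623e-01  9.67211984e-01 -1.71720038e-03]
 [ 9.67212951e-01  2.53965983e-01  6.22795741e-04]
 [ 1.03848599e-03 -1.50273036e-03 -9.99998332e-01]] [ 0.22534722  0.30467334 -0.10195076] 0.808997482119672 [-9.92782017e+00  2.31959802e+01  9.52653616e+01  2.06664367e-02
  6.16417270e+01 -2.46499484e+01]
```

View pics/scene2.png

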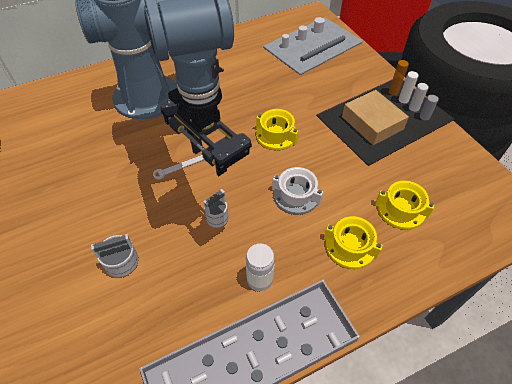

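View pics/top2.png

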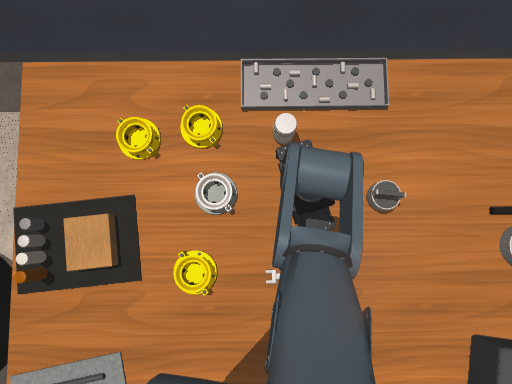

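Both pictures show the gripper over the narrow strainer at scene (216,211), with nothing moved. Next I descend, keeping the TCP above the rim, and grip the bar.

```bash
python3 -m handwheel '[{"hand":0.4,"dx":0.2,"dy":0,"dz":-2,"wx":0,"wy":0,"wz":0},{"hand":0.4,"dx":0,"dy":0,"dz":-2,"wx":0,"wy":0,"wz":0},{"hand":0.4,"dx":0,"dy":0,"dz":-2,"wx":0,"wy":0,"wz":0},{"hand":0.4,"dx":0,"dy":0,"dz":-2,"wx":0,"wy":0,"wz":0},{"hand":0.4,"dx":0,"dy":0,"dz":-2,"wx":0,"wy":0,"wz":0},{"hand":0.4,"dx":0,"dy":0,"dz":-2,"wx":0,"wy":0,"wz":0},{"hand":0.4,"dx":0,"dy":0,"dz":-1.5,"wx":0,"wy":0,"wz":0},{"hand":0.4,"dx":0,"dy":0,"dz":-1.4,"wx":0,"wy":0,"wz":0},{"hand":0.4,"dx":0,"dy":0,"dz":0,"wx":0,"wy":0,"wz":0}]'
python3 - <<'E'
from h import *
p,d=vision.capture("scene");cv2.imwrite("pics/scene3.png",cv2.resize(p[140:260,140:300][...,::-1],(800,600)))
E
```

```text
time_s: 3.5
position: [0.5338, 0.02, 0.0722]
tcp_rot: [[-0.255, 0.967, -0.004], [0.967, 0.255, 0.001], [0.002, -0.004, -1.0]]
force: [-0.1, -0.5, 0.1]
opening: 0.702
```

View pics/scene3.png

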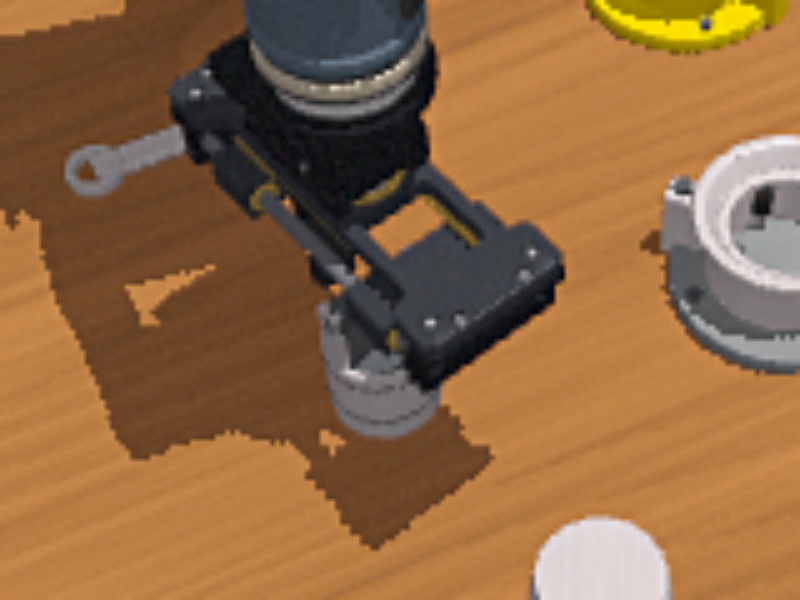

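The crop shows the open fingers straddling the bar just above the rim, around (380,350), and the cup is undisturbed. I'll close the gripper.

```bash
python3 -m handwheel '[{"hand":-1,"dx":0,"dy":0,"dz":0,"wx":0,"wy":0,"wz":0},{"hand":-1,"dx":0,"dy":0,"dz":0,"wx":0,"wy":0,"wz":0},{"hand":-1,"dx":0,"dy":0,"dz":0,"wx":0,"wy":0,"wz":0},{"hand":-1,"dx":0,"dy":0,"dz":0,"wx":0,"wy":0,"wz":0},{"hand":-1,"dx":0,"dy":0,"dz":0,"wx":0,"wy":0,"wz":0},{"hand":-1,"dx":0,"dy":0,"dz":0,"wx":0,"wy":0,"wz":0},{"hand":-1,"dx":0,"dy":0,"dz":0,"wx":0,"wy":0,"wz":0},{"hand":-1,"dx":0,"dy":0,"dz":0,"wx":0,"wy":0,"wz":0},{"hand":-1,"dx":0,"dy":0,"dz":0,"wx":0,"wy":0,"wz":0},{"hand":-1,"dx":0,"dy":0,"dz":0,"wx":0,"wy":0,"wz":0}]'
```

```text
time_s: 4.55
position: [0.5353, 0.0188, 0.0735]
tcp_rot: [[-0.253, 0.967, -0.0], [0.967, 0.253, 0.0], [0.0, -0.0, -1.0]]
force: [-0.2, -0.2, -0.3]
opening: 0.132
```

```bash
python3 -m handwheel '[{"hand":-1,"dx":0,"dy":0,"dz":1,"wx":0,"wy":0,"wz":0},{"hand":-1,"dx":0,"dy":0,"dz":2,"wx":0,"wy":0,"wz":0},{"hand":-1,"dx":0,"dy":0,"dz":2,"wx":0,"wy":0,"wz":0},{"hand":-1,"dx":0,"dy":0,"dz":2,"wx":0,"wy":0,"wz":0},{"hand":-1,"dx":0,"dy":0,"dz":2,"wx":0,"wy":0,"wz":0},{"hand":-1,"dx":0,"dy":0,"dz":1,"wx":0,"wy":0,"wz":0}]'
python3 -m handwheel '[{"hand":-1,"dx":0.24,"dy":2.15,"dz":0,"wx":0,"wy":0,"wz":0.044},{"hand":-1,"dx":0.24,"dy":2.15,"dz":0,"wx":0,"wy":0,"wz":0.044},{"hand":-1,"dx":0.24,"dy":2.15,"dz":0,"wx":0,"wy":0,"wz":0.044},{"hand":-1,"dx":0.24,"dy":2.15,"dz":0,"wx":0,"wy":0,"wz":0.044},{"hand":-1,"dx":0.24,"dy":2.15,"dz":0,"wx":0,"wy":0,"wz":0.044},{"hand":-1,"dx":0.24,"dy":2.15,"dz":0,"wx":0,"wy":0,"wz":0.044},{"hand":-1,"dx":0.24,"dy":2.15,"dz":0,"wx":0,"wy":0,"wz":0.044},{"hand":-1,"dx":0.24,"dy":2.15,"dz":0,"wx":0,"wy":0,"wz":0.044},{"hand":-1,"dx":0.24,"dy":2.15,"dz":0,"wx":0,"wy":0,"wz":0.044},{"hand":-1,"dx":0.24,"dy":2.15,"dz":0,"wx":0,"wy":0,"wz":0.044}]'
python3 -m handwheel '[{"hand":-1,"dx":0,"dy":0,"dz":0,"wx":0,"wy":0,"wz":0},{"hand":-1,"dx":0,"dy":0,"dz":0,"wx":0,"wy":0,"wz":0},{"hand":-1,"dx":0,"dy":0,"dz":0,"wx":0,"wy":0,"wz":0}]'
python3 - <<'E'
from h import *
for n in("scene","top"):
    p,d=vision.capture(n);np.savez(f"{n}4.npz",p=p,d=d)
    x,y,w,h=(240,100,120,120) if n=="scene" else (160,130,120,120)
    cv2.imwrite(f"pics/{n}4.png",cv2.resize(p[y:y+h,x:x+w][...,::-1],(600,600),interpolation=cv2.INTER_CUBIC))
E
```

```text
time_s: 5.15
position: [0.5364, 0.0188, 0.1756]
tcp_rot: [[-0.253, 0.967, 0.003], [0.967, 0.253, -0.0], [-0.001, 0.003, -1.0]]
force: [-0.2, -1.1, -2.6]
opening: 0.132
time_s: 6.15
position: [0.559, 0.2346, 0.1732]
tcp_rot: [[-0.643, 0.766, -0.001], [0.766, 0.643, -0.0], [0.001, -0.001, -1.0]]
force: [0.8, -0.5, -2.0]
opening: 0.135
time_s: 6.45
position: [0.559, 0.233, 0.1733]
tcp_rot: [[-0.641, 0.768, -0.001], [0.768, 0.641, -0.001], [0.0, -0.001, -1.0]]
force: [0.1, -0.2, -2.4]
opening: 0.132
```

View pics/scene4.png

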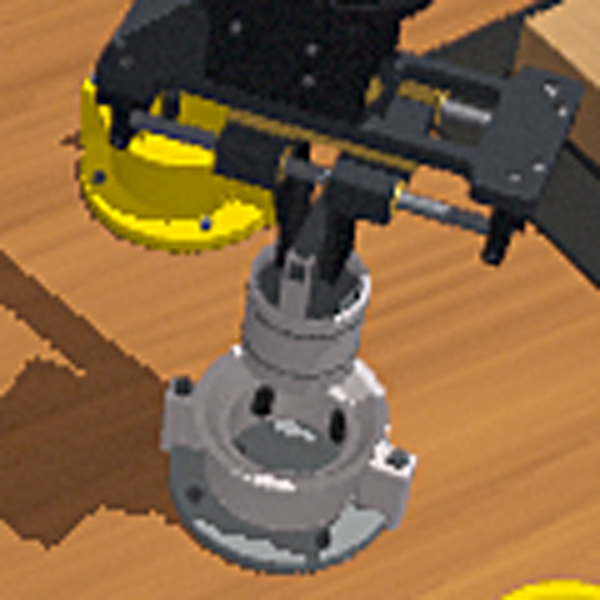

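View pics/top4.png

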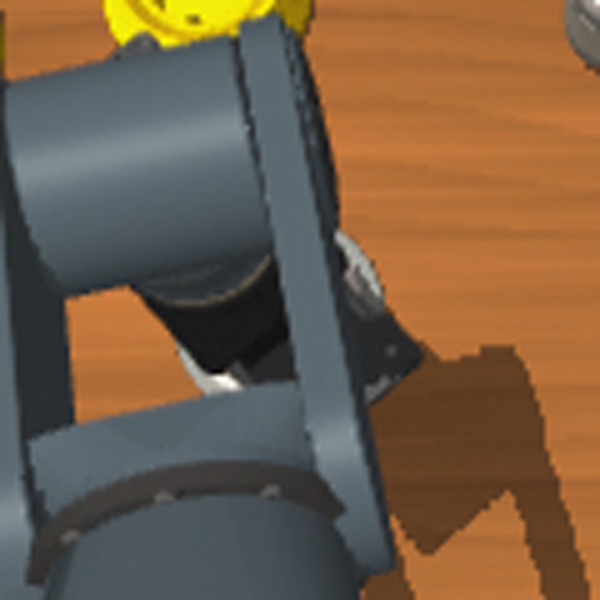

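The scene crop shows the cup upright above the housing, centred near (309,290) against the housing at (290,410), with its bar crosswise to the ears. I'll check centring with the scene view only, by fitting circles to the cup wall and the funnel.

Run:
```python
from h import *
from scipy.optimize import least_squares
np.set_printoptions(precision=4,suppress=True)
P=cloud("scene",np.load("scene4.npz")['d']);P0=cloud("scene",np.load("scene0.npz")['d'])
rgb=np.load("scene4.npz")['p'].astype(int);g=(rgb.max(2)-rgb.min(2)<40)
o=-cal("scene")[1].T@cal("scene")[2];print("cam",o)
def fit(Q,c,r0,z0,z1,R,mask=True):
    m=(np.hypot(Q[...,0]-c[0],Q[...,1]-c[1])<R)&(Q[...,2]>z0)&(Q[...,2]<z1)&mask
    q=Q[m];q=q[((q[:,:2]-c)@(o[:2]-c))>0]
    f=least_squares(lambda p:np.hypot(q[:,0]-p[0],q[:,1]-p[1])-r0,c,loss='soft_l1',f_scale=.002);print(z0,len(q),f.x,np.median(abs(f.fun)))
for a in(.112,.12,.13,.14): fit(P,np.array([.557,.233]),.028,a,a+.01,.04,g)
fit(P0,np.array([.533,.018]),.028,.015,.05,.035)
fit(P0,np.array([.557,.233]),.042,.049,.0585,.047)
f=lambda x,y:(240+(x+.5)/5-.5,100+(y+.5)/5-.5)
print(ray("scene",f(248,290),.16),ray("scene",f(370,287),.16),ray("scene",f(309,288),.16))
```

```text
cam [ 1.079  -0.1411  0.8675]
0.112 54 [0.5564 0.2319] 0.0006268272592776323
0.12 64 [0.5568 0.2321] 0.0006123436521042504
0.13 67 [0.5564 0.2322] 0.0005646416395247052
0.14 61 [0.5569 0.2319] 0.000541799079914411
0.015 173 [0.5316 0.0177] 0.0005261368670929183
0.049 74 [0.5498 0.2375] 0.0034445764727515406
[0.5502 0.204  0.16  ] [0.5736 0.2552 0.16  ] [0.5616 0.2298 0.16  ]
```

The cup is centred within about 1.5 mm, so a small nudge is enough. I'll lower the underside to about 43 mm.

```bash
python3 -m handwheel '[{"hand":-1,"dx":-0.05,"dy":0.1,"dz":-0.7,"wx":0,"wy":0,"wz":0},{"hand":-1,"dx":0,"dy":0,"dz":-1,"wx":0,"wy":0,"wz":0},{"hand":-1,"dx":0,"dy":0,"dz":-1,"wx":0,"wy":0,"wz":0},{"hand":-1,"dx":0,"dy":0,"dz":-1,"wx":0,"wy":0,"wz":0},{"hand":-1,"dx":0,"dy":0,"dz":-1,"wx":0,"wy":0,"wz":0},{"hand":-1,"dx":0,"dy":0,"dz":-1,"wx":0,"wy":0,"wz":0},{"hand":-1,"dx":0,"dy":0,"dz":0,"wx":0,"wy":0,"wz":0},{"hand":-1,"dx":0,"dy":0,"dz":0,"wx":0,"wy":0,"wz":0}]'
python3 - <<'E'
from h import *
for n in("scene",):
    p,d=vision.capture(n);np.savez(f"{n}5.npz",p=p,d=d)
    x,y,w,h=(240,100,120,120)
    cv2.imwrite(f"pics/{n}5.png",cv2.resize(p[y:y+h,x:x+w][...,::-1],(600,600),interpolation=cv2.INTER_CUBIC))
E
```

```text
time_s: 7.35
position: [0.5589, 0.2349, 0.1161]
tcp_rot: [[-0.641, 0.767, -0.001], [0.767, 0.641, -0.0], [0.0, -0.001, -1.0]]
force: [0.1, -0.1, -1.3]
opening: 0.134
```

View pics/scene5.png

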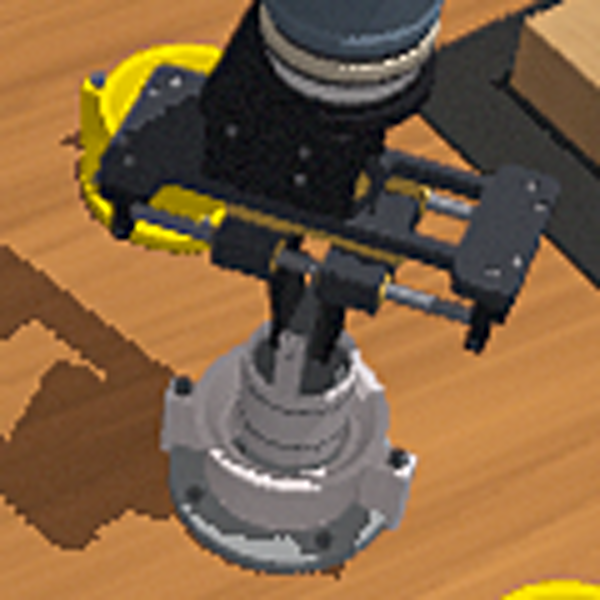

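The picture shows the cup upright in the mouth, centred at (295,410), with its bar crosswise to the ears at (182,385) and (400,458). Now I sink and turn.

```bash
python3 -m handwheel '[{"hand":-1,"dx":0,"dy":0,"dz":-0.16,"wx":0,"wy":0,"wz":-0.078},{"hand":-1,"dx":0,"dy":0,"dz":-0.16,"wx":0,"wy":0,"wz":-0.078},{"hand":-1,"dx":0,"dy":0,"dz":-0.16,"wx":0,"wy":0,"wz":-0.078},{"hand":-1,"dx":0,"dy":0,"dz":-0.16,"wx":0,"wy":0,"wz":-0.078},{"hand":-1,"dx":0,"dy":0,"dz":-0.16,"wx":0,"wy":0,"wz":-0.078}]'
python3 -m handwheel '[{"hand":-1,"dx":0,"dy":0,"dz":-0.16,"wx":0,"wy":0,"wz":-0.078},{"hand":-1,"dx":0,"dy":0,"dz":-0.16,"wx":0,"wy":0,"wz":-0.078},{"hand":-1,"dx":0,"dy":0,"dz":-0.16,"wx":0,"wy":0,"wz":-0.078},{"hand":-1,"dx":0,"dy":0,"dz":-0.16,"wx":0,"wy":0,"wz":-0.078},{"hand":-1,"dx":0,"dy":0,"dz":-0.16,"wx":0,"wy":0,"wz":-0.078}]'
python3 - <<'E'
from h import *
p,d=vision.capture("scene");np.savez("scene6.npz",p=p,d=d)
x,y,w,h=(240,100,120,120)
cv2.imwrite("pics/scene6.png",cv2.resize(p[y:y+h,x:x+w][...,::-1],(600,600),interpolation=cv2.INTER_CUBIC))
E
```

```text
time_s: 7.9
position: [0.5596, 0.2349, 0.1095]
tcp_rot: [[-0.298, 0.954, 0.002], [0.954, 0.298, 0.0], [-0.0, 0.002, -1.0]]
force: [-1.0, 0.8, 4.2]
opening: 0.136
time_s: 8.4
position: [0.5614, 0.2359, 0.1049]
tcp_rot: [[0.086, 0.996, 0.007], [0.996, -0.086, 0.002], [0.003, 0.006, -1.0]]
force: [-2.8, 0.6, 18.3]
opening: 0.139
```

View pics/scene6.png

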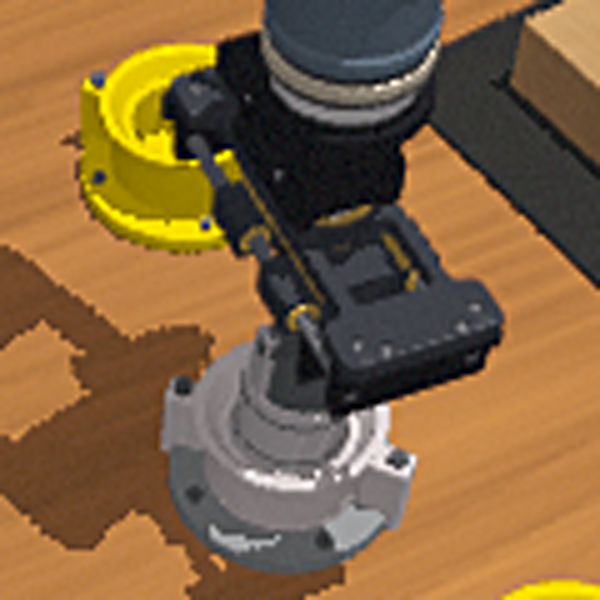

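At half a turn there is 18 N of load and the TCP is about 5 mm above the command. I'll check the cup's true height and centring, and whether the grip has slipped.

Run:
```python
from h import *
from scipy.optimize import least_squares
o=-cal("scene")[1].T@cal("scene")[2]
for k in(4,5,6):
    z=np.load(f"scene{k}.npz");P=cloud("scene",z['d']);c=np.array([.5566,.233])
    m=(np.hypot(P[...,0]-c[0],P[...,1]-c[1])<.033)&(P[...,2]>.07)&(P[...,2]<.18)
    q=P[m];q=q[((q[:,:2]-c)@(o[:2]-c))/np.linalg.norm(o[:2]-c)>.015]
    # front wall: per-column top height
    r=np.hypot(*(q[:,:2]-c).T);w=q[(r>.023)]
    print(k,len(w),"z pct",np.percentile(w[:,2],[50,80,90,95,98]).round(4))
    print(np.histogram(w[:,2],bins=np.arange(.07,.18,.005))[0])
    zt={4:.16,5:.103,6:.092}[k]
    v=w[(w[:,2]>.075)&(w[:,2]<zt-.004)]
    f=least_squares(lambda p:np.hypot(v[:,0]-p[0],v[:,1]-p[1])-.028,c,loss='soft_l1',f_scale=.002);print(f.x.round(4),np.median(abs(f.fun)))
s=bot.read_state();print(s['position'],s['force'],s['moment'],s['joint_positions'])
```

```text
4 343 z pct [0.1403 0.1587 0.1628 0.1703 0.1763]
[ 0  0  0  0  0  0  0  5 24 24 29 30 29 28 29 25 30 32 32  8  8]
[0.5566 0.232 ] 0.0006320612739315681
5 239 z pct [0.0958 0.1151 0.132  0.1396 0.1435]
[19 23 26 22 23 25 31 14  7  7  6  8  8 11  6  2  0  0  1  0  0]
[0.5566 0.2341] 0.0006235755680076352
6 156 z pct [0.0868 0.0954 0.1134 0.1276 0.1311]
[25 28 16 24 29  5  4  5  5  3  2  4  5  0  0  0  1  0  0  0  0]
[0.5584 0.2336] 0.0004876089200258685
[0.56136527 0.23596739 0.10456351] [-1.70430001  0.87443667  8.29001676] [-0.10019896  0.67905731 -0.24798078] [1.22716977e+01 3.74823079e+01 9.04498107e+01 6.18711386e-02
 5.16784531e+01 1.73721968e+01]
```

The cup has sunk to about 33 mm without slipping noticeably, but sits about 2 mm off to +x. I'll nudge it back while continuing.

```bash
python3 -m handwheel '[{"hand":-1,"dx":-0.1,"dy":0,"dz":-0.1,"wx":0,"wy":0,"wz":-0.05},{"hand":-1,"dx":-0.1,"dy":0,"dz":-0.1,"wx":0,"wy":0,"wz":-0.05},{"hand":-1,"dx":0,"dy":0,"dz":-0.15,"wx":0,"wy":0,"wz":-0.05}]'
python3 - <<'E'
from h import *
s=bot.read_state();print(s['position'],s['force'],s['moment'],s['opening'])
E
```

```text
time_s: 8.75
position: [0.5593, 0.2359, 0.1004]
tcp_rot: [[0.234, 0.972, 0.006], [0.972, -0.234, 0.002], [0.004, 0.006, -1.0]]
force: [-0.2, 1.0, 9.7]
opening: 0.135
[0.5592632  0.23594175 0.10041239] [-0.23447574  0.98546624  9.66797849] [0.22890764 0.26549996 0.22338924] 0.1345251893176673
```

It is sinking freely now, with the TCP at 0.100, 36° still to turn and under 10 N. Continuing.

```bash
python3 -m handwheel '[{"hand":-1,"dx":0,"dy":0,"dz":-0.15,"wx":0,"wy":0,"wz":-0.04},{"hand":-1,"dx":0,"dy":0,"dz":-0.15,"wx":0,"wy":0,"wz":-0.04},{"hand":-1,"dx":0,"dy":0,"dz":-0.15,"wx":0,"wy":0,"wz":-0.04},{"hand":-1,"dx":0,"dy":0,"dz":-0.15,"wx":0,"wy":0,"wz":-0.04}]'
python3 - <<'E'
from h import *
s=bot.read_state();print(s['position'],s['force'],s['moment'],s['opening'])
p,d=vision.capture("scene");np.savez("scene7.npz",p=p,d=d)
x,y,w,h=(240,100,120,120)
cv2.imwrite("pics/scene7.png",cv2.resize(p[y:y+h,x:x+w][...,::-1],(600,600),interpolation=cv2.INTER_CUBIC))
o=-cal("scene")[1].T@cal("scene")[2]
for k in(5,6,7):
    P=cloud("scene",np.load(f"scene{k}.npz")['d']);c=np.array([.5575,.2335])
    m=(np.hypot(P[...,0]-c[0],P[...,1]-c[1])<.033)&(P[...,2]>.062)&(P[...,2]<.18)
    q=P[m];q=q[((q[:,:2]-c)@(o[:2]-c))/np.linalg.norm(o[:2]-c)>.018]
    print(k,np.histogram(q[:,2],bins=np.arange(.062,.12,.002))[0])
E
```

```text
time_s: 9.15
position: [0.5601, 0.2355, 0.0952]
tcp_rot: [[0.384, 0.923, 0.008], [0.923, -0.384, 0.001], [0.004, 0.007, -1.0]]
force: [-0.5, 0.1, 13.0]
opening: 0.133
[0.56013849 0.23553849 0.09520621] [-0.48014031  0.06700927 13.04048461] [-0.18659027  0.35010004  0.18638998] 0.132701156552098
5 [ 9  7  5 14  4  8  7  8  9  7 11  9  8  9  9  5 13 10  4 12 12 11  2  4
  4  1  4  1]
6 [ 6 12 11  7  4 15  4 12 12  5  5 11  9  8 12 13  5  1  0  2  1  1  2  1
  1  2  1  0]
7 [ 9  4 10  6 11  8  6  9 13  8  8  5  0  0  0  0  0  0  0  0  0  0  0  0
  0  0  0  0]
```

View pics/scene7.png

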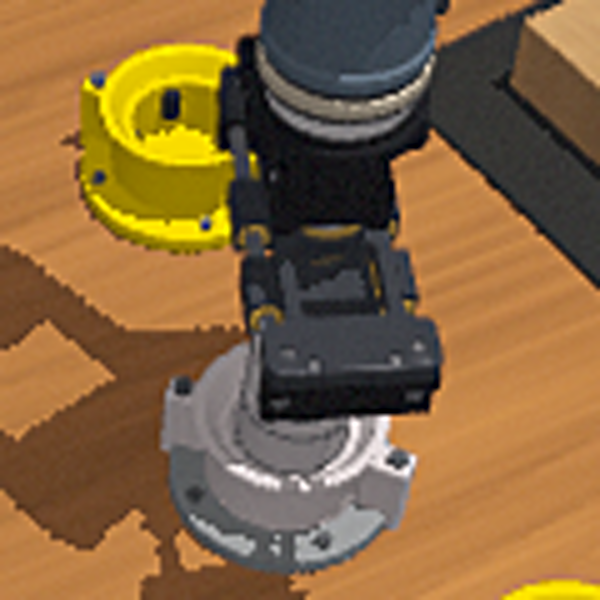

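The rim has dropped to about 0.085, so the underside is near 0.023–0.025 with the bar 27° off the ears' line. The cup follows the tool and the load is 13 N. Continuing to the floor.

```bash
python3 -m handwheel '[{"hand":-1,"dx":0,"dy":0,"dz":-0.15,"wx":0,"wy":0,"wz":-0.04},{"hand":-1,"dx":0,"dy":0,"dz":-0.15,"wx":0,"wy":0,"wz":-0.04},{"hand":-1,"dx":0,"dy":0,"dz":-0.15,"wx":0,"wy":0,"wz":-0.04},{"hand":-1,"dx":0,"dy":0,"dz":-0.15,"wx":0,"wy":0,"wz":-0.04},{"hand":-1,"dx":0,"dy":0,"dz":-0.15,"wx":0,"wy":0,"wz":-0.04}]'
python3 -m handwheel '[{"hand":-1,"dx":0,"dy":0,"dz":-0.15,"wx":0,"wy":0,"wz":-0.045},{"hand":-1,"dx":0,"dy":0,"dz":-0.15,"wx":0,"wy":0,"wz":-0.045},{"hand":-1,"dx":0,"dy":0,"dz":-0.15,"wx":0,"wy":0,"wz":-0.045}]'
```

```text
time_s: 9.7
position: [0.5601, 0.2353, 0.0877]
tcp_rot: [[0.56, 0.829, 0.008], [0.829, -0.56, 0.001], [0.005, 0.006, -1.0]]
force: [-1.5, -1.8, 12.2]
opening: 0.134
time_s: 10.0
position: [0.5596, 0.2352, 0.0851]
tcp_rot: [[0.665, 0.746, 0.007], [0.747, -0.665, 0.0], [0.005, 0.005, -1.0]]
force: [-7.5, -2.6, 33.0]
opening: 0.132
```

Force has risen to 33 N at TCP 0.085, which is the expected floor height. I'll turn the last 8°.

```bash
python3 -m handwheel '[{"hand":-1,"dx":0,"dy":0,"dz":0,"wx":0,"wy":0,"wz":-0.04},{"hand":-1,"dx":0,"dy":0,"dz":0,"wx":0,"wy":0,"wz":-0.04},{"hand":-1,"dx":0,"dy":0,"dz":0,"wx":0,"wy":0,"wz":-0.04},{"hand":-1,"dx":0,"dy":0,"dz":0,"wx":0,"wy":0,"wz":-0.03},{"hand":-1,"dx":0,"dy":0,"dz":0,"wx":0,"wy":0,"wz":0}]'
python3 - <<'E'
from h import *
s=bot.read_state();print(s['position'],s['force'],s['moment'],np.degrees(np.arctan2(s['tcp_rot'][1][1],s['tcp_rot'][0][1])))
p,d=vision.capture("scene");np.savez("scene8.npz",p=p,d=d)
x,y,w,h=(240,100,120,120)
cv2.imwrite("pics/scene8.png",cv2.resize(p[y:y+h,x:x+w][...,::-1],(600,600),interpolation=cv2.INTER_CUBIC))
E
```

```text
time_s: 10.5
position: [0.5592, 0.2356, 0.0851]
tcp_rot: [[0.769, 0.64, 0.007], [0.64, -0.769, 0.001], [0.006, 0.004, -1.0]]
force: [-6.3, -1.8, 25.1]
opening: 0.135
[0.55916289 0.23564773 0.08511127] [-6.34100939 -1.77178267 25.1328872 ] [-0.17016055  1.10035149  0.43142969] -50.23102094995483
```

View pics/scene8.png

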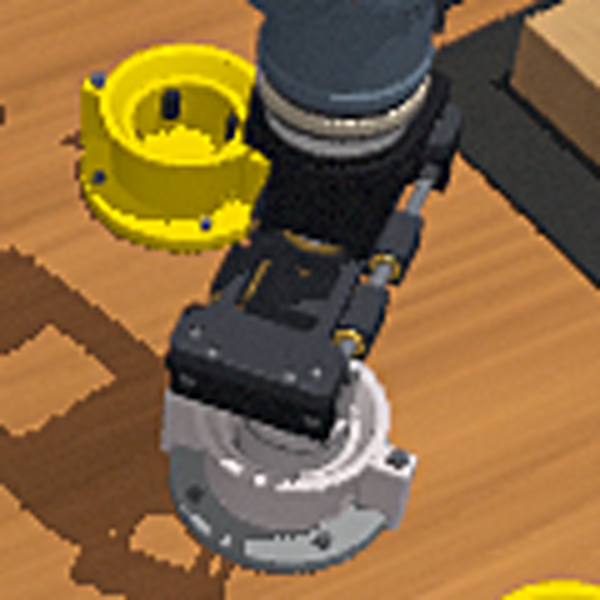

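The bar now lies along the ears' line (tool at -50.2°) and the cup is low in the funnel. I'll release, lift and inspect.

```bash
python3 -m handwheel '[{"hand":0.2,"dx":0,"dy":0,"dz":0,"wx":0,"wy":0,"wz":0},{"hand":0.2,"dx":0,"dy":0,"dz":0.3,"wx":0,"wy":0,"wz":0},{"hand":0.2,"dx":0,"dy":0,"dz":0.2,"wx":0,"wy":0,"wz":0},{"hand":0.2,"dx":0,"dy":0,"dz":0,"wx":0,"wy":0,"wz":0},{"hand":0.2,"dx":0,"dy":0,"dz":0,"wx":0,"wy":0,"wz":0},{"hand":0.2,"dx":0,"dy":0,"dz":0,"wx":0,"wy":0,"wz":0}]'
python3 -m handwheel '[{"hand":0.2,"dx":0,"dy":0,"dz":1,"wx":0,"wy":0,"wz":0},{"hand":0.2,"dx":0,"dy":0,"dz":2,"wx":0,"wy":0,"wz":0},{"hand":0.2,"dx":0,"dy":0,"dz":3,"wx":0,"wy":0,"wz":0},{"hand":0.2,"dx":0,"dy":0,"dz":3,"wx":0,"wy":0,"wz":0},{"hand":0.2,"dx":0,"dy":0,"dz":3,"wx":0,"wy":0,"wz":0},{"hand":0.2,"dx":-1,"dy":-3,"dz":1,"wx":0,"wy":0,"wz":0},{"hand":0.2,"dx":-2,"dy":-3,"dz":0,"wx":0,"wy":0,"wz":0},{"hand":0.2,"dx":-2,"dy":-3,"dz":0,"wx":0,"wy":0,"wz":0},{"hand":0.2,"dx":-2,"dy":-3,"dz":0,"wx":0,"wy":0,"wz":0},{"hand":0.2,"dx":-2,"dy":-3,"dz":0,"wx":0,"wy":0,"wz":0}]'
python3 -m handwheel '[{"hand":0.2,"dx":0,"dy":-3,"dz":0,"wx":0,"wy":0,"wz":0},{"hand":0.2,"dx":0,"dy":-3,"dz":0,"wx":0,"wy":0,"wz":0},{"hand":0.2,"dx":0,"dy":-3,"dz":0,"wx":0,"wy":0,"wz":0},{"hand":0.2,"dx":0,"dy":-3,"dz":0,"wx":0,"wy":0,"wz":0},{"hand":0.2,"dx":0,"dy":0,"dz":0,"wx":0,"wy":0,"wz":0}]'
python3 - <<'E'
from h import *
np.set_printoptions(precision=4,suppress=True)
ims=[]
for n in("scene","top"):
    p,d=vision.capture(n);np.savez(f"{n}9.npz",p=p,d=d);cv2.imwrite(f"pics/{n}9.png",p[...,::-1])
    x,y,w,h=(260,145,75,75) if n=="scene" else (180,155,75,75)
    ims.append(cv2.resize(p[y:y+h,x:x+w][...,::-1],(400,400),interpolation=cv2.INTER_CUBIC))
    P=cloud(n,d);q=P[(np.hypot(P[...,0]-.558,P[...,1]-.234)<.04)&(P[...,2]>.088)&(P[...,2]<.13)]
    (cx,cy),(w,h),an=cv2.minAreaRect(q[:,:2].astype(np.float32)*1000)
    ev=np.linalg.eigh(np.cov(q[:,:2].T))[1][:,1];print(n,len(q),"bar top",np.percentile(q[:,2],[50,90,97]),"ctr",(cx,cy),w,h,np.degrees(np.arctan2(ev[1],ev[0]))%180)
cv2.imwrite("pics/c9.png",np.hstack(ims))
E
```

```text
time_s: 11.15
position: [0.5568, 0.2347, 0.0836]
tcp_rot: [[0.77, 0.638, -0.001], [0.638, -0.77, -0.0], [-0.001, -0.0, -1.0]]
force: [-0.1, -0.3, 0.4]
opening: 0.562
time_s: 12.15
position: [0.4662, 0.0838, 0.2147]
tcp_rot: [[0.77, 0.638, 0.001], [0.638, -0.77, -0.0], [0.001, 0.001, -1.0]]
force: [0.3, -0.4, 0.2]
opening: 0.598
time_s: 12.65
position: [0.4679, -0.0384, 0.2148]
tcp_rot: [[0.773, 0.635, 0.002], [0.635, -0.773, -0.002], [0.001, 0.003, -1.0]]
force: [0.7, 0.4, 0.6]
opening: 0.599
scene 181 bar top [0.1114 0.1148 0.1157] ctr (557.836669921875, 234.8895721435547) 54.477439880371094 16.185771942138672 42.46902413948129
top 105 bar top [0.1127 0.1152 0.1164] ctr (561.6150512695312, 236.69461059570312) 53.809696197509766 11.981073379516602 41.69980902042403
```

View pics/c9.png

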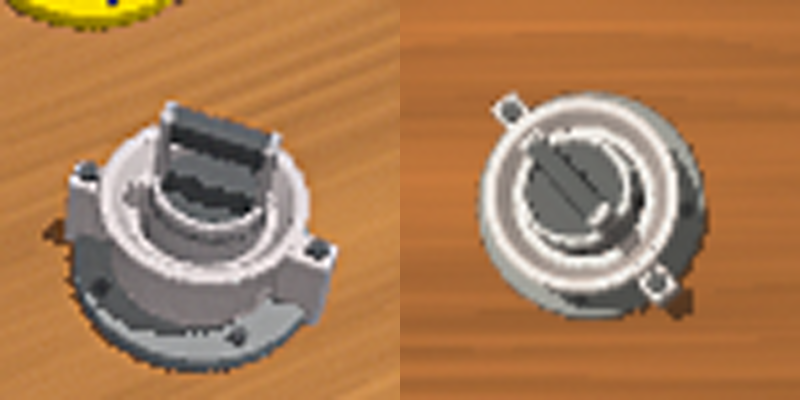

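View pics/top9.png

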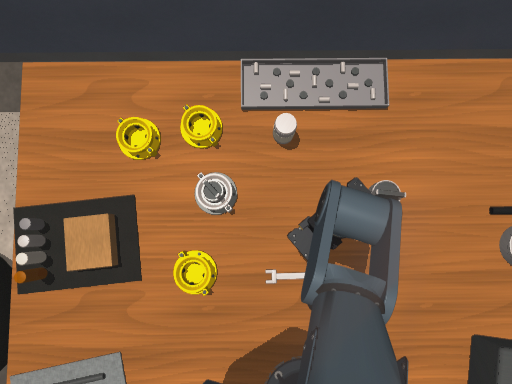

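The bar lies along the ears (about 42° against 40°) and its top is near 0.112 as expected. The spread up to 0.116 could mean a slight tilt, so I'll compare with the initial upright cup.

Run:
```python
from h import *
np.set_printoptions(precision=4,suppress=True)
for k,c,zo in((0,(.534,.019),0),(9,(.5585,.2345),.012)):
  for n in("top","scene"):
    P=cloud(n,np.load(f"{n}{k}.npz")['d'])
    a=np.hypot(P[...,0]-c[0],P[...,1]-c[1])
    q=P[(a<.04)&(P[...,2]>.094+zo)&(P[...,2]<.13)]
    b=np.c_[q[:,:2]-q[:,:2].mean(0),np.ones(len(q))];f,_,_,_=np.linalg.lstsq(b,q[:,2],rcond=None)
    print(k,n,len(q),"median",np.median(q[:,2]),"pct",np.percentile(q[:,2],[10,90]),"slope",f,"resid",np.std(q[:,2]-b@f))
    I=P[(a<.016)&(P[...,2]<.05)];print("   inside floor",len(I),np.median(I[:,2]) if len(I) else 0)
for n in("top","scene"):
  A=np.load(f"{n}0.npz")['d'];B=np.load(f"{n}9.npz")['d']
  P=cloud(n,A)
  for nm,c,R,zz in(("can",(.735,.035),.06,.13),("wide",(.545,-.228),.06,.11)):
    for D in(A,B):
      Q=cloud(n,D);q=Q[(np.hypot(Q[...,0]-c[0],Q[...,1]-c[1])<R)&(Q[...,2]>.03)&(Q[...,2]<zz)];print(n,nm,len(q),q.mean(0))
```

```text
0 top 101 median 0.10058258632602059 pct [0.0978 0.1028] slope [0.1192 0.0111 0.1004] resid 0.0019296288897677682
   inside floor 11 0.049222920612333694
0 scene 126 median 0.1006929125566634 pct [0.0964 0.103 ] slope [-0.091  -0.0196  0.1002] resid 0.002341171762478505
   inside floor 3 0.04938782995100696
9 top 101 median 0.11282503788790245 pct [0.1107 0.1152] slope [ 0.039  -0.0334  0.1129] resid 0.001770083279063441
   inside floor 0 0
9 scene 126 median 0.1127811464640082 pct [0.1082 0.1151] slope [-0.1433  0.1234  0.1123] resid 0.0024061117514509248
   inside floor 0 0
top can 554 [0.721  0.0444 0.1059]
top can 556 [0.721  0.0442 0.1059]
top wide 798 [ 0.5444 -0.2268  0.0624]
top wide 484 [ 0.5563 -0.2302  0.0695]
scene can 1045 [0.7366 0.0346 0.099 ]
scene can 1041 [0.7365 0.0345 0.0992]
scene wide 1211 [ 0.5525 -0.232   0.0639]
scene wide 1210 [ 0.5525 -0.232   0.0638]
```

View pics/scene9.png

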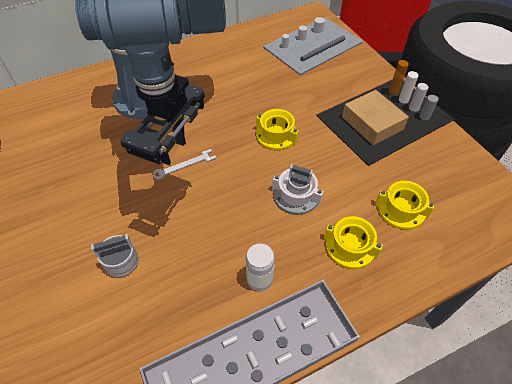

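The bar top rose 12.1–12.2 mm, which is the floor height, so the cup is home. The bystanders haven't moved and the robot is clear.

Run:
```python
from rig import hand_in
print(hand_in())
```

```text
the job is handed in; nothing more can be done
None
```

The narrow strainer is fitted in the grey housing and released, and I handed the job in at about 13 s. I gripped it by the bar and started it upright in the mouth with the bar about 90° to the ears. It then sank through a quarter turn until the force rose sharply at floor height.

**Last checks**
- **Depth:** the bar top reads 12.1–12.2 mm higher than when the cup stood on the bench, against a floor height of 12 mm.
- **Alignment:** the bar is at about 42° and the ears at about 40°, within the 12° allowed.
- **Bystanders:** the can is unmoved in both views. The wide strainer is unmoved in the scene view; the arm partly hid it in the top view, so that reading could not confirm it.
- **Robot:** it stands clear of everything.

**Doubts and disagreements**
- The two cameras differ by about 2–4 mm in position. In the top view, the bar's centre is about 3 mm from my estimate of the housing's axis, against the 8 mm allowed.
- Tilt could not be measured better than the depth noise. It looked upright in both views.
- While sinking, the cup drifted about 2 mm and the vertical force reached 18 N. I nudged it back and carried on, and the highest vertical force I saw, at the floor, was 33 N.
- My first three move commands were refused because their rows left out some keys, so nothing moved.

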